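# Set the dry plaster mould in the mould clamp and lock the jaw on it

### The job

Of the two closed plaster moulds, the one on the pale wooden board is dry: stand it gently and upright in the middle of the mould clamp's bed, its seam parallel to the jaws, and leave the damp one on its slatted rack. The clamp starts too far closed, so pull up the red plunger knob, slide the jaw open and load the mould; then pull the knob again, slide the jaw up to the mould and let the pin drop fully home in the hole where the jaw just holds it. Leave the things round about where they stand.

Things in the scene. Friction and masses are not known exactly. Their poses are not given: they have to be found in the camera images.
- mould_clamp: Mould clamp, fixed: a steel bed 258 mm long, 96 mm wide, top 26 mm above the bench, with a row of index holes. At one end a fixed jaw, 80 mm wide (y), its top 88 mm above the bench; a like jaw slides on a saddle 112 mm wide and 84 mm long. Origin: at bench level under the middle of the fixed jaw's rubber face (plane x = 0). +x runs level along the rail from fixed to sliding jaw, +z up.
- clamp_bed (a point): Point on the top of the clamp's bed (26 mm above the bench) in the plane of the fixed jaw's face, midway across it. Axes as the clamp's.
- jaw (a joint): Travel of the sliding jaw along the clamp's +x, m. The clear gap between the jaw faces is 0.030 + this value. Index holes lie at 0, 0.020, 0.040, 0.060 and 0.080 (gaps 30, 50, 70, 90, 110 mm). It starts locked at 0. With the plunger pulled it slides against about 2 N of friction and stays where it is left.
- plunger (a joint): Lift of the index plunger, m: 0 = pin fully home in a hole (jaw locked), 0.016 = pulled up to its stop. A spring draws it down with 5 N at 0, 11 N at the stop. The pin must be lifted 12 mm or more to clear the bed. Holes are widely countersunk: let down within 7 mm of one, the pin slips in and draws the jaw along; lifted too little, it drops into the next hole on the way.
- knob (a point): Centre of the red plunger knob: round, upright, 30 mm across, its grip 20 mm high (10 mm above and below this centre), thin stem below. It stands on the saddle, on the clamp's middle line, 45 mm behind the sliding jaw's face; centre 99 mm above the bench with the pin home. Lifting it pulls the pin; moving it along the rail drags the jaw.
- mould_thin_c (a point): Centre (half-way up) of the thinner closed two-part plaster mould: an upright white block 48 mm thick (its x, across the seam), 60 mm wide (its y, along the seam), 95 mm tall, with a round pouring hole 24 mm wide in its top and a seam line halving its thickness; about 0.3 kg. It belongs in the 50 mm gap (jaw at 0.020).
- mould_thick_c (a point): Centre (half-way up) of the thicker closed two-part plaster mould: as the other but 68 mm thick (its x, across the seam), 60 mm wide (its y), 95 mm tall; about 0.42 kg. It belongs in the 70 mm gap (jaw at 0.040).
- ware_board: Pale wooden board, 124 x 140 mm, its top 18 mm above the bench, fixed; the mould that stands on it is dry and is the one to be clamped. Origin: centre of its underside.
- drying_rack: Dark wooden slatted drying rack, 124 x 140 mm, its top 18 mm above the bench, fixed; the mould that stands on it is damp and stays there. Origin: centre of its underside. Board and rack, and the moulds on them, change places from start to start.
- slip_jar: white screw-lid jar with a blue lid, 65 mm wide, 92 mm tall; a bystander. Origin: centre of its underside.
- spray_bottle: water sprayer with an orange head, 65 x 86 mm, 185 mm tall; a bystander. Origin: centre of its underside.
- coral_dome: white cast dome with labyrinth ridges, 97 mm wide, 51 mm high; a bystander. Origin: centre of its underside.
- plaster_block: white plaster sanding block, 45 x 90 x 30 mm, lying flat; a bystander. Origin: centre of its underside.
- tape_roll: roll of tan masking tape, 68 mm across, 24 mm high, lying flat; a bystander. Origin: centre of its underside.

How it is judged:
By the outcome, as a careful person would: the job done as asked, in the order asked, and still so for the second after the job is handed in, with the robot touching nothing.
It also fails if it takes over 58 s, if anything falls off the work surface, if the arm or the gripper's body presses on something with over 40 N, if the wrist force passes 120 N, or if a joint passes its speed limit or range.

### The arm

A 6-joint arm with a two-finger parallel gripper is mounted at the origin on a cart in front of the work surface, level with it; the furniture and walls round the work are solid. World frame = base frame: x ahead of the robot, y to its left, z up, the work surface at z = 0. Lengths are in m, angles in rad, forces in N, time in s.
With the tool pointing down it reaches from about 0.35 to 0.875 m from the base axis. Payload 4.2 kg.
Tool frame: the origin (TCP) lies between the finger pads; the fingertips stand env.nose_length ahead of it and the grasp point (between the pads) lies 6 mm ahead of it (env.nose_length is the distance from the TCP to the fingertips, in m); z points along the fingers, y is the direction in which the jaws open and shut (so a half turn about z gives the same grasp; the last joint's range is limited). The gripper opens to 85 mm and grips with 20 to 120 N. Pads are 22 mm wide; open, the fingers measure 114 mm over their backs; the gripper's body (76 mm by 85 mm) begins 54 mm behind the grasp point. The pads swing forward as they close: fully open they stand 13 mm farther back than shut.
Start: joints at [-0.886, 0.385, 0.008, 0, -1.194, -0.259], TCP at [0.258, -0.569, 0.256] pointing down, gripper open.
Joint ranges: [-3.14, 3.14], [-1.21, 2.06], [-1.07, 1.41], [-3.16, 2.05], [-2.99, -0.16], [-3.1, 3.1]. Speed limits (rad/s): [2.79, 2.79, 3.14, 3.14, 3.14, 3.14].

### API

Orientations are given as [roll, pitch, yaw] about the fixed x, y, z axes, in that order (R = Rz(yaw) Ry(pitch) Rx(roll)).
In Python, from plant import env gives the robot as it stands. The module is installed in compiled form; this text tells all that it offers.
- The arm moves only by the tool send_rows, never from a script. Its argument "targets" is a list of rows, each an object with "xyz": the shift along the tool's x, y, z in m, a list of three; "yaw": the turn about the tool's z in rad. A call has 1 to 20 rows; each row is the pose to reach, as a shift and turn from the pose measured when the call began, along the tool's axes at that moment; what a row does not reach only later rows make up. A row lasts 1/8 s, in which the tool goes at most 62.5 mm and 10.7 degrees, less where a joint would pass 70% of its speed; a pose out of reach is approached as far as the arm can. A call with a gripper value outside its range is refused whole. "claw" is the closure in counts, from 0 (fully open) to 255 (shut), set as the call begins (left out, the last holds). The fingers move at their own pace and stop on an object; "newtons" is the grip in N (left out, the last holds). Time passes only in rows, so rows that repeat a pose let the fingers close. It gives the time, the measured TCP pose, the force and the opening at its end, in the units of the state.
- env.read_state(): the state, without advancing time (a new reading comes with each control period).
- env.read_camera(name): name is "scene" or "top" or "wrist"; returns the picture (400x640x3 uint8, blue, green, red); there is no depth.
- env.camera_info(name): a dict with "intrinsics" (3x3 intrinsics, pixels), "R" (3x3) and "t" (3): a world point X has camera coordinates R X + t; the wrist camera has in their place "hand_eye" (4x4, takes a point from camera to tool coordinates, whose origin is the TCP and whose axes are the flange's). Camera axes: x right, y down, z forward; pixel columns grow to the right and rows downward; lengths in m; the calibration is good to about 2 mm. A picture is of the moment at which its call begins: read the wrist's pose just before it. camera_info takes no time and is no camera call.
- env.hand_in(): hands the job in, once; it reports no verdict.
The state is a dict: "time_s": time; "joints": joint angles; "joint_vel": joint speeds; "joint_torque": joint torques, N m; "ee_pos": TCP position; "tcp_rot": TCP orientation; "force": force on the tool from outside, world axes, zero at the start; "ft_torque": the same for the moment, N m; "grip_width": finger opening in m.
Only numpy, scipy, OpenCV 4.12 (cv2) and the standard library are available. Lean on these libraries where they do the work, as an engineer would, in place of code of your own. Each camera call takes 0.05 s, during which the arm holds its last target.

## Working session

There is one attempt and no reset: what is moved stays moved. The work goes in short steps, Python scripts to look and compute and a tool call to move; the robot and the scene stay as the last step left them, time stands still between calls to the robot, and variables do not carry over. Pictures are saved under pics/ and viewed, and the job is handed in when it is done.

Besides the shell and the picture viewer there is one more tool, called after "Emit:" as name([rows], argument=value, ...), one row to a line, values as JSON. send_rows: Moves the arm, as the interface text tells. Its arguments: {"type":"object","properties":{"targets":{"type":"array"},"claw":{"type":"number"},"newtons":{"type":"number"}},"required":["targets"]}

```bash
ls; mkdir -p pics; python3 - <<'E'
from plant import env
import cv2
s=env.read_state(); print({k:s[k] for k in ('time_s','ee_pos','tcp_rot','force','grip_width')}, env.nose_length)
for n in("scene","top"):
    cv2.imwrite(f"pics/{n}0.png",env.read_camera(n)); print(n,env.camera_info(n))
print(env.camera_info("wrist"))
E
```

```text
pics
{'time_s': 0.0, 'ee_pos': array([ 0.25796212, -0.56869606,  0.25520227]), 'tcp_rot': array([ 3.13939279e+00, -8.76072555e-05, -2.71595170e+00]), 'force': array([-0.22495758,  0.36529591, -0.1779732 ]), 'grip_width': 0.08555514381799584} 0.025
scene {'intrinsics': array([[506.08621574,   0.        , 321.07105802],
       [  0.        , 506.08621574, 205.3263533 ],
       [  0.        ,   0.        ,   1.        ]]), 'R': array([[-0.85681174, -0.51534274,  0.01719004],
       [-0.36886124,  0.58929409, -0.7188003 ],
       [ 0.36029853, -0.62221727, -0.69500406]]), 't': array([0.50866824, 0.17486734, 1.39176108])}
top {'intrinsics': array([[426.84537507,   0.        , 321.15814997],
       [  0.        , 426.84537507, 201.83631153],
       [  0.        ,   0.        ,   1.        ]]), 'R': array([[-0.01392305, -0.99977438,  0.01604148],
       [-0.98684597,  0.01115529, -0.16127798],
       [ 0.16106264, -0.01807595, -0.98677864]]), 't': array([0.13701406, 0.53259475, 1.09672899])}
{'intrinsics': array([[360.37727172,   0.        , 319.84443744],
       [  0.        , 360.37727172, 197.6043826 ],
       [  0.        ,   0.        ,   1.        ]]), 'hand_eye': array([[ 2.42619621e-04, -9.62494898e-01, -2.71299671e-01,
         6.90701402e-02],
       [ 9.99999603e-01,  7.73983664e-07,  8.91540224e-04,
        -1.28964701e-04],
       [-8.57892936e-04, -2.71299780e-01,  9.62494516e-01,
        -1.18091463e-01],
       [ 0.00000000e+00,  0.00000000e+00,  0.00000000e+00,
         1.00000000e+00]])}
```

View pics/scene0.png

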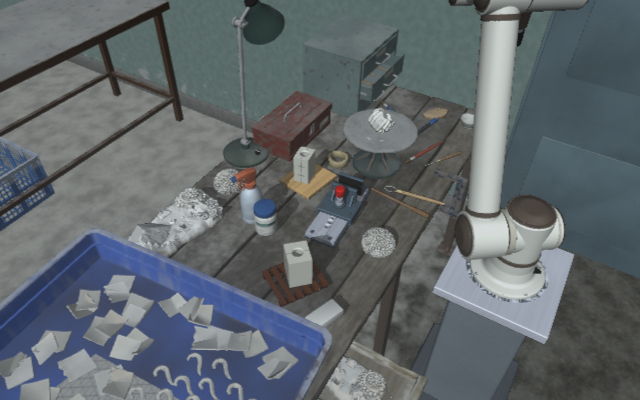

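View pics/top0.png

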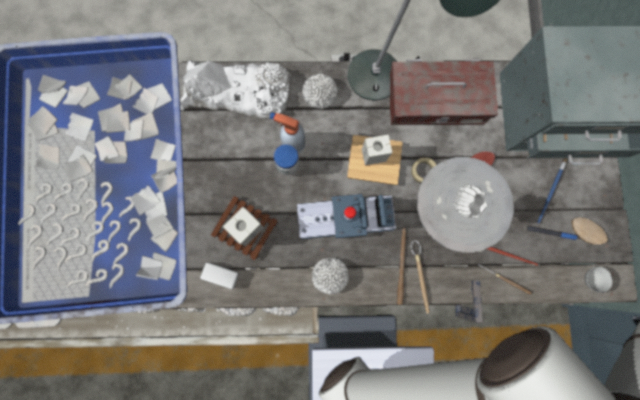

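```bash
python3 - <<'E'
import cv2
a=cv2.imread("pics/top0.png")[115:255,260:450]; cv2.imwrite("pics/topc.png",cv2.resize(a,None,fx=4,fy=4,interpolation=cv2.INTER_CUBIC))
a=cv2.imread("pics/scene0.png")[130:255,230:400]; cv2.imwrite("pics/scenec.png",cv2.resize(a,None,fx=4.5,fy=4.5,interpolation=cv2.INTER_CUBIC))
E
```

```text
(no output)
```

View pics/topc.png

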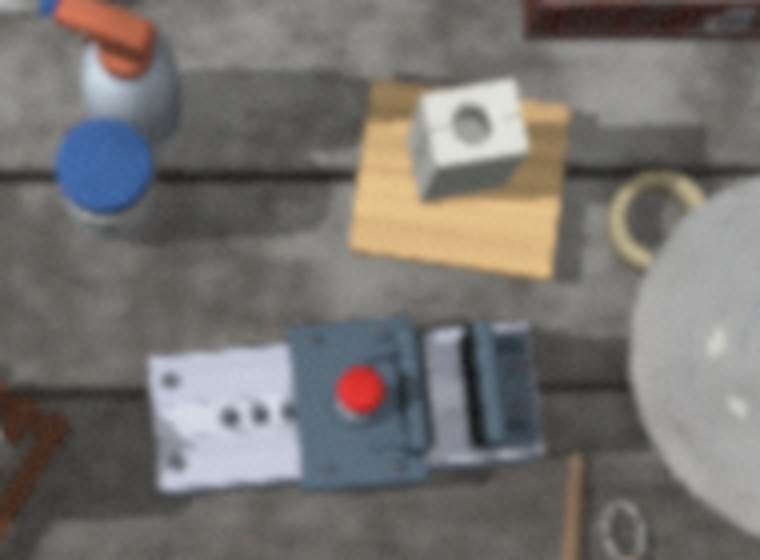

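View pics/scenec.png

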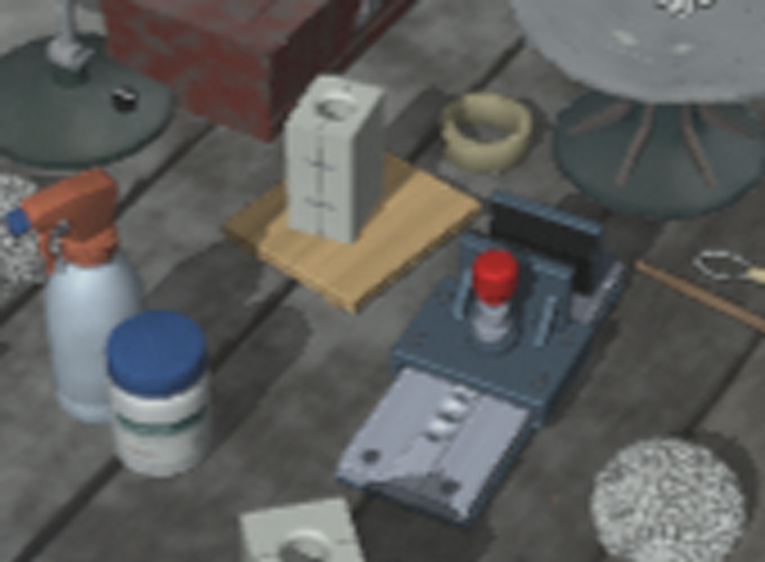

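```bash
cat > h.py <<'E'
import numpy as np, cv2
from plant import env
from scipy.spatial.transform import Rotation as Ro
def cam(n,s=None):
    c=env.camera_info(n); K=c['intrinsics']
    if n=='wrist':
        H=c['hand_eye']; Rt=Ro.from_euler('xyz',s['tcp_rot']).as_matrix()
        Rc=Rt@H[:3,:3]; o=Rt@H[:3,3]+s['ee_pos']; return K,Rc,o
    return K,c['R'].T,-c['R'].T@c['t']
def ray(C,uv):
    K,R,o=C; d=R@np.linalg.solve(K,[uv[0],uv[1],1.]); return o,d/np.linalg.norm(d)
def plane(C,uv,z):
    o,d=ray(C,uv); return o+d*(z-o[2])/d[2]
def tri(l):
    A=np.zeros((3,3));b=np.zeros(3)
    for o,d in l:
        P=np.eye(3)-np.outer(d,d);A+=P;b+=P@o
    x=np.linalg.solve(A,b); return x,[np.linalg.norm((np.eye(3)-np.outer(d,d))@(x-o)) for o,d in l]
def proj(C,X):
    K,R,o=C; p=K@(R.T@(np.asarray(X)-o)); return p[:2]/p[2]
def move(s,X,yaw):
    "tool-frame shift and turn to TCP X with world yaw (mod pi nearest)"
    Rt=Ro.from_euler('xyz',s['tcp_rot']).as_matrix()
    d=Rt.T@(np.asarray(X)-s['ee_pos']); t=-(yaw-s['tcp_rot'][2]); t=(t+np.pi/2)%np.pi-np.pi/2
    return d.round(4),round(t,4)
def red(im):
    h=cv2.cvtColor(im,cv2.COLOR_BGR2HSV)
    m=(((h[...,0]<6)|(h[...,0]>174))&(h[...,1]>190)&(h[...,2]>120)).astype('uint8')
    n,l,st,c=cv2.connectedComponentsWithStats(m); i=1+np.argmax(st[1:,4]); return c[i],st[i]
E
python3 - <<'E'
from h import *
r=[]
for n in("scene","top"):
    im=cv2.imread(f"pics/{n}0.png"); c,st=red(im); print(n,c,st); r.append(ray(cam(n),c))
print("knob",tri(r))
T=cam("top")
cr=lambda x,y:(260+x/4-.4,115+y/4-.4)
print("mould top",[plane(T,cr(*p),.113).round(4) for p in((418,93),(517,80),(527,148),(428,167))], plane(T,cr(473,124),.113))
print("bed far",[plane(T,cr(*p),.026).round(4) for p in((148,357),(160,490),(545,457),(530,322))])
print("board",[plane(T,cr(*p),.018).round(4) for p in((373,82),(568,105),(550,277),(350,250))])
print("fixed jaw top edge",[plane(T,cr(*p),.088).round(4) for p in((472,320),(484,445))])
E
```

```text
scene [339.30434783 189.47826087] [336 186   8  10  46]
top [349.9137931  212.03448276] [346 208   9   9  58]
knob (array([0.49817984, 0.05921773, 0.09993688]), [np.float64(0.00024710760717816115), np.float64(0.0002471076071781715)])
mould top [array([0.6879, 0.019 , 0.113 ]), array([ 0.696, -0.045,  0.113]), array([ 0.6508, -0.0496,  0.113 ]), array([0.6389, 0.0141, 0.113 ])] [ 0.66696111 -0.01562111  0.113     ]
bed far [array([0.5322, 0.1964, 0.026 ]), array([0.4422, 0.1888, 0.026 ]), array([ 0.4611, -0.0696,  0.026 ]), array([ 0.5533, -0.0633,  0.026 ])]
board [array([0.7266, 0.0384, 0.018 ]), array([ 0.7086, -0.0978,  0.018 ]), array([ 0.586 , -0.0799,  0.018 ]), array([0.6064, 0.0574, 0.018 ])]
fixed jaw top edge [array([ 0.544 , -0.0143,  0.088 ]), array([ 0.4633, -0.0191,  0.088 ])]
```

```bash
python3 - <<'E'
from h import *
s=env.read_state()
y=np.radians(-85.6)
for X in((.258,-.569,.36),(.34,-.30,.36),(.498,.059,.36),(.498,.059,.25)): print(move(s,X,y))
E
```

```text
(array([ 1.000e-04, -0.000e+00, -1.046e-01]), np.float64(-1.222))
(array([-0.1857,  0.2111, -0.1043]), np.float64(-1.222))
(array([-0.4778,  0.4729, -0.1038]), np.float64(-1.222))
(array([-0.4778,  0.4726,  0.0062]), np.float64(-1.222))
```

Emit:
send_rows([
  {"xyz": [0,0,-0.05],"yaw": 0},
  {"xyz": [0,0,-0.1],"yaw": 0},
  {"xyz": [-0.045,0.04,-0.104],"yaw": -0.1},
  {"xyz": [-0.09,0.09,-0.104],"yaw": -0.2},
  {"xyz": [-0.135,0.14,-0.104],"yaw": -0.35},
  {"xyz": [-0.18,0.19,-0.104],"yaw": -0.5},
  {"xyz": [-0.225,0.235,-0.104],"yaw": -0.65},
  {"xyz": [-0.27,0.28,-0.104],"yaw": -0.8},
  {"xyz": [-0.315,0.32,-0.104],"yaw": -0.95},
  {"xyz": [-0.36,0.36,-0.104],"yaw": -1.1},
  {"xyz": [-0.4,0.4,-0.104],"yaw": -1.222},
  {"xyz": [-0.44,0.435,-0.104],"yaw": -1.222},
  {"xyz": [-0.478,0.472,-0.104],"yaw": -1.222},
  {"xyz": [-0.478,0.472,-0.05],"yaw": -1.222},
  {"xyz": [-0.478,0.472,0.006],"yaw": -1.222},
  {"xyz": [-0.478,0.472,0.006],"yaw": -1.222},
], claw=0)

```text
time_s: 2.1
ee_pos: [0.4956, 0.0577, 0.2461]
tcp_rot: [3.13, -0.001, -1.494]
force: [0.0, -0.1, 1.0]
grip_width: 0.0852
```

```bash
python3 - <<'E'
from h import *
s=env.read_state(); im=env.read_camera("wrist"); cv2.imwrite("pics/w1.png",im)
import pickle; pickle.dump(s,open("w1.pkl","wb"))
print({k:s[k] for k in('time_s','ee_pos','tcp_rot','force','joints')})
c,st=red(im);print(c,st); C=cam('wrist',s); print(plane(C,c,.1))
E
```

```text
{'time_s': 2.1, 'ee_pos': array([0.49563535, 0.05768105, 0.24607578]), 'tcp_rot': array([ 3.12997131e+00, -1.26653859e-03, -1.49411497e+00]), 'force': array([ 0.04503309, -0.13372318,  0.95937287]), 'joints': array([ 0.44015144,  0.18373744, -0.30158233, -0.00331309, -1.09679118,
       -0.36194849])}
[326. 183.] [326 183   1   1   1]
[0.48941836 0.05129675 0.1       ]
```

View pics/w1.png

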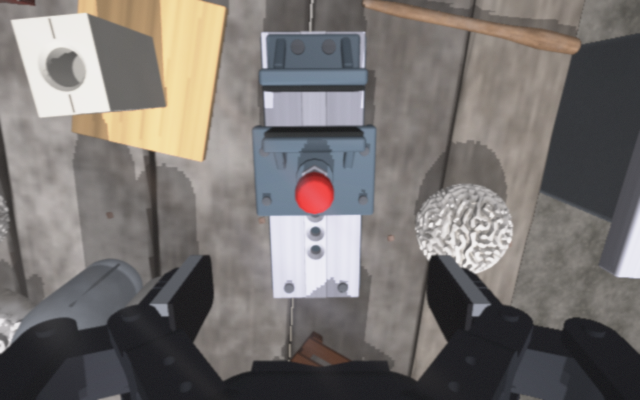

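```bash
python3 - <<'E'
from h import *
import pickle; s=pickle.load(open("w1.pkl","rb")); im=cv2.imread("pics/w1.png"); C=cam('wrist',s)
h=cv2.cvtColor(im,cv2.COLOR_BGR2HSV)
m=(((h[...,0]<8)|(h[...,0]>172))&(h[...,1]>150)&(h[...,2]>80)).astype('uint8')
n,l,st,c=cv2.connectedComponentsWithStats(m); i=1+np.argmax(st[1:,4]);print(c[i],st[i])
print("knob",plane(C,c[i],.1), plane(C,(c[i][0],188),.109))
P=lambda u,z:plane(C,u,z).round(4)
print("bed",[P(u,.026) for u in((274,298),(359,298),(262,32),(365,32))])
print("fjaw",[P(u,.088) for u in((261,84),(367,84))],[P(u,.088) for u in((261,70),(367,70))])
cv2.imwrite("pics/w1a.png",cv2.resize(im[:220,:240],None,fx=3.3,fy=2.7*1,interpolation=cv2.INTER_CUBIC))
cv2.imwrite("pics/w1b.png",cv2.resize(im[20:310,230:400],None,fx=3,fy=2,interpolation=cv2.INTER_CUBIC))
E
```

```text
[314.74107143 193.41607143] [ 296  173   37   41 1120]
knob [0.49728303 0.06002461 0.1       ] [0.49774224 0.05352681 0.109     ]
bed [array([0.5305, 0.1971, 0.026 ]), array([0.4408, 0.1908, 0.026 ]), array([ 0.5518, -0.0605,  0.026 ]), array([ 0.4632, -0.0675,  0.026 ])]
fjaw [array([ 0.5422, -0.0164,  0.088 ]), array([ 0.465 , -0.0224,  0.088 ])] [array([ 0.5426, -0.026 ,  0.088 ]), array([ 0.466, -0.032,  0.088])]
```

View pics/w1b.png

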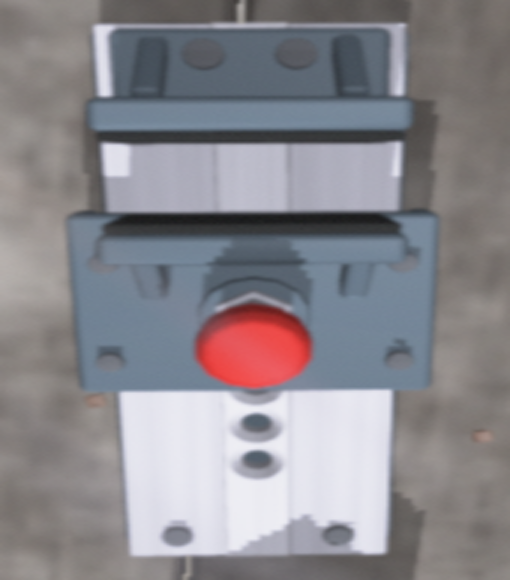

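View pics/w1a.png

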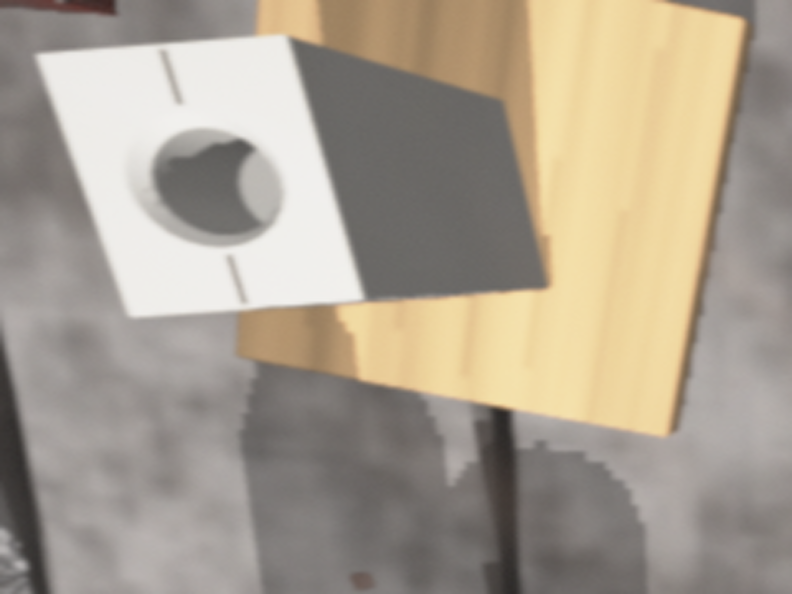

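```bash
python3 - <<'E'
from h import *
import pickle; s=pickle.load(open("w1.pkl","rb")); im=cv2.imread("pics/w1.png"); C=cam('wrist',s)
P=lambda u,z:plane(C,u,z)
print("sjaw",P((314,138),.088),"fjaw",P((314,84.5),.088))
q=[P(u,.113) for u in((11.2,20.4),(87.9,13.7),(110.3,110.7),(39.4,117.4))]
print(q); print("centre",np.mean(q,0),[np.linalg.norm(q[i]-q[i-1]) for i in range(4)])
d=(q[3]-q[0]+q[2]-q[1]);print("seam dir deg",np.degrees(np.arctan2(d[1],d[0])), [np.degrees(np.arctan2(*(e[1::-1])))for e in (q[3]-q[0],q[2]-q[1],q[1]-q[0],q[2]-q[3])])
print("seam ends",P((163/3.3,50/2.7),.113),P((245/3.3,303/2.7),.113))
# knob approach
a=(-.082,.9966)
y=np.radians(94.7-180)
for X in((.4975,.0594,.155),(.4975,.0594,.108),(.4975,.0594,.095)):print(move(s,X,y))
E
```

```text
sjaw [0.50081896 0.01974641 0.088     ] fjaw [ 0.50363419 -0.01900491  0.088     ]
[array([ 0.69659365, -0.04200707,  0.113     ]), array([ 0.64834862, -0.04968908,  0.113     ]), array([0.63908833, 0.00913284, 0.113     ]), array([0.68687983, 0.01721059, 0.113     ])]
centre [ 0.66772761 -0.01633818  0.113     ] [np.float64(0.060009071207108244), np.float64(0.04885280139923354), np.float64(0.05954637762148233), np.float64(0.04846934368231578)]
seam dir deg 99.13181377947878 [np.float64(99.3155997417289), np.float64(98.94659973907649), np.float64(-170.95279807385134), np.float64(-170.40650791013968)]
seam ends [ 0.67264549 -0.04499093  0.113     ] [0.66323129 0.01198327 0.113     ]
(array([-0.0017, -0.003 ,  0.091 ]), np.float64(-0.0053))
(array([-0.0017, -0.0036,  0.138 ]), np.float64(-0.0053))
(array([-0.0018, -0.0037,  0.151 ]), np.float64(-0.0053))
```

Emit:
send_rows([
  {"xyz": [-0.002,-0.003,0.04],"yaw": -0.005},
  {"xyz": [-0.002,-0.003,0.085],"yaw": -0.005},
  {"xyz": [-0.002,-0.0035,0.12],"yaw": -0.005},
  {"xyz": [-0.002,-0.0035,0.139],"yaw": -0.005},
  {"xyz": [-0.002,-0.0035,0.139],"yaw": -0.005},
  {"xyz": [-0.002,-0.0035,0.139],"yaw": -0.005},
])

```text
time_s: 2.9
ee_pos: [0.503, 0.0609, 0.1131]
tcp_rot: [-3.141, 0.001, -1.488]
force: [-0.3, 1.4, -0.0]
grip_width: 0.0856
```

```bash
python3 - <<'E'
from h import *
s=env.read_state(); im=env.read_camera("wrist"); cv2.imwrite("pics/w2.png",im)
print({k:s[k] for k in('time_s','ee_pos','tcp_rot','force')})
print(move(s,(.4975,.0594,.107),np.radians(94.7)))
E
```

```text
{'time_s': 2.9, 'ee_pos': array([0.50295639, 0.06090989, 0.11307533]), 'tcp_rot': array([-3.14053595e+00,  8.78896241e-04, -1.48806411e+00]), 'force': array([-0.265257  ,  1.35737144, -0.02712651])}
(array([0.0011, 0.0056, 0.0061]), np.float64(0.0007))
```

View pics/w2.png

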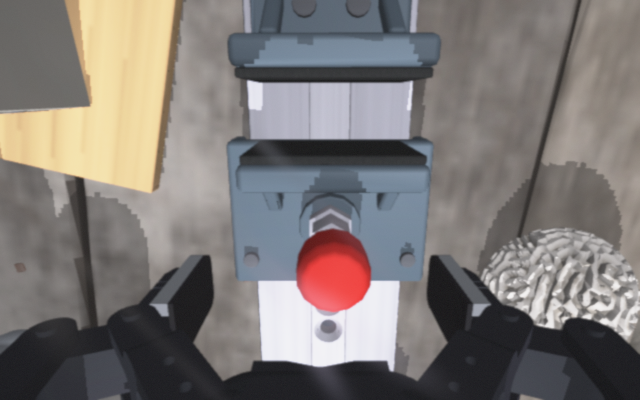

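Emit:
send_rows([
  {"xyz": [0.001,0.0055,0.004],"yaw": 0},
  {"xyz": [0.001,0.0055,0.006],"yaw": 0},
  {"xyz": [0.001,0.0055,0.006],"yaw": 0},
  {"xyz": [0.001,0.0055,0.006],"yaw": 0},
])

```text
time_s: 3.45
ee_pos: [0.4974, 0.0595, 0.1069]
tcp_rot: [-3.141, 0.001, -1.488]
force: [-0.5, -0.4, -1.2]
grip_width: 0.0854
```

```bash
python3 - <<'E'
from h import *
s=env.read_state(); im=env.read_camera("wrist"); cv2.imwrite("pics/w3.png",im)
print({k:s[k] for k in('time_s','ee_pos','tcp_rot','force')})
print(move(s,(.4975,.0594,.107),np.radians(94.7)))
h=cv2.cvtColor(im,cv2.COLOR_BGR2HSV)
m=(((h[...,0]<8)|(h[...,0]>172))&(h[...,1]>150)&(h[...,2]>80)).astype('uint8')
n,l,st,c=cv2.connectedComponentsWithStats(m); i=1+np.argmax(st[1:,4]);print(c[i],st[i],plane(cam('wrist',s),c[i],.1))
E
```

```text
{'time_s': 3.45, 'ee_pos': array([0.49735203, 0.05946729, 0.10694391]), 'tcp_rot': array([-3.14069870e+00,  9.72852669e-04, -1.48812917e+00]), 'force': array([-0.51543115, -0.42212685, -1.15812844])}
(array([ 0.0001, -0.0001, -0.0001]), np.float64(0.0006))
[323.22892877 271.76590538] [ 287  238   70   75 3678] [0.49608185 0.05523906 0.1       ]
```

Emit:
send_rows([
  {"xyz": [0.0015,0.001,0],"yaw": 0},
  {"xyz": [0.0015,0.001,0],"yaw": 0},
  {"xyz": [0.0015,0.001,0],"yaw": 0},
  {"xyz": [0.0015,0.001,0],"yaw": 0},
  {"xyz": [0.0015,0.001,0],"yaw": 0},
  {"xyz": [0.0015,0.001,0],"yaw": 0},
], claw=255, newtons=60)

```text
time_s: 4.25
ee_pos: [0.4978, 0.0583, 0.1075]
tcp_rot: [-3.138, 0.001, -1.488]
force: [3.7, -1.1, 1.9]
grip_width: 0.0274
```

Emit:
send_rows([
  {"xyz": [0,0,-0.004],"yaw": 0},
  {"xyz": [0,0,-0.009],"yaw": 0},
  {"xyz": [0,0,-0.0145],"yaw": 0},
  {"xyz": [0,0,-0.0145],"yaw": 0},
  {"xyz": [0,0,-0.0145],"yaw": 0},
])

```text
time_s: 4.88
ee_pos: [0.4977, 0.0582, 0.1204]
tcp_rot: [-3.138, 0.002, -1.488]
force: [7.3, -1.6, -10.1]
grip_width: 0.0275
```

```bash
python3 - <<'E'
from h import *
s=env.read_state(); im=env.read_camera("wrist"); cv2.imwrite("pics/w4.png",im)
print({k:s[k] for k in('time_s','ee_pos','tcp_rot','force','grip_width')})
E
```

```text
{'time_s': 4.875, 'ee_pos': array([0.49768329, 0.05824251, 0.12038324]), 'tcp_rot': array([-3.13814234e+00,  1.83151166e-03, -1.48829453e+00]), 'force': array([  7.27832422,  -1.60214148, -10.14006554]), 'grip_width': 0.027548586966580146}
```

View pics/w4.png

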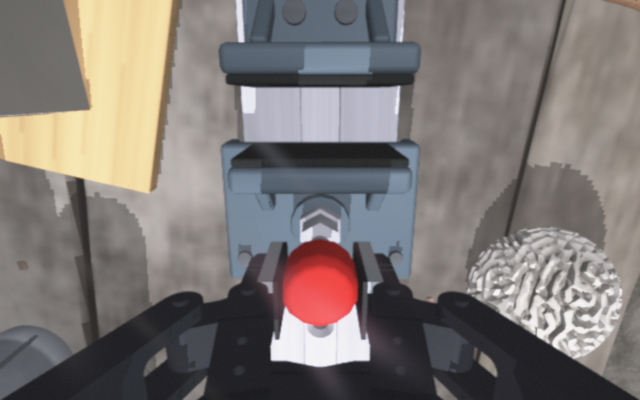

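Emit:
send_rows([
  {"xyz": [0,0,-0.0012],"yaw": 0},
  {"xyz": [-0.008,0,-0.0012],"yaw": 0},
  {"xyz": [-0.018,0,-0.0012],"yaw": 0},
  {"xyz": [-0.03,0,-0.0012],"yaw": 0},
  {"xyz": [-0.042,0,-0.0012],"yaw": 0},
  {"xyz": [-0.054,0,-0.0012],"yaw": 0},
  {"xyz": [-0.066,0,-0.0012],"yaw": 0},
  {"xyz": [-0.076,0,-0.0012],"yaw": 0},
  {"xyz": [-0.079,0,-0.0012],"yaw": 0},
  {"xyz": [-0.079,0,-0.0012],"yaw": 0},
  {"xyz": [-0.079,0,-0.0012],"yaw": 0},
])

```text
time_s: 6.3
ee_pos: [0.4911, 0.1373, 0.1199]
tcp_rot: [-3.139, 0.002, -1.489]
force: [7.3, 0.6, -10.8]
grip_width: 0.0276
```

```bash
python3 - <<'E'
from h import *
s=env.read_state(); im=env.read_camera("wrist"); cv2.imwrite("pics/w5.png",im)
print({k:s[k] for k in('time_s','ee_pos','tcp_rot','force','grip_width')})
E
```

```text
{'time_s': 6.3, 'ee_pos': array([0.49114191, 0.13731198, 0.11994244]), 'tcp_rot': array([-3.13861812e+00,  2.49357610e-03, -1.48892345e+00]), 'force': array([  7.30140554,   0.59724863, -10.79814467]), 'grip_width': 0.02764689329147375}
```

View pics/w5.png

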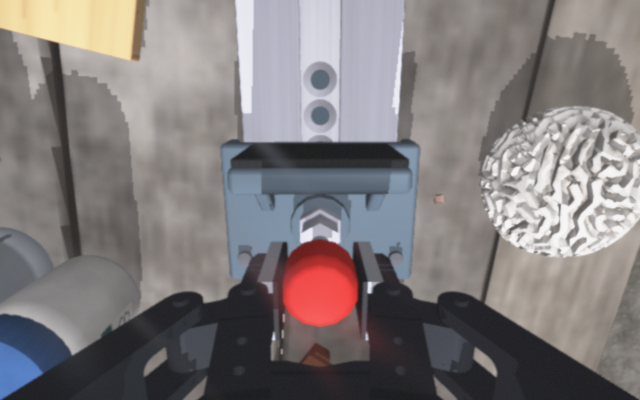

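Emit:
send_rows([
  {"xyz": [0,0,0.005],"yaw": 0},
  {"xyz": [0,0,0.01],"yaw": 0},
  {"xyz": [0,0,0.0135],"yaw": 0},
  {"xyz": [0,0,0.0135],"yaw": 0},
  {"xyz": [0,0,0.0135],"yaw": 0},
])

```text
time_s: 6.98
ee_pos: [0.4913, 0.1374, 0.1074]
tcp_rot: [-3.138, 0.002, -1.488]
force: [0.7, -0.7, 5.9]
grip_width: 0.0279
```

Emit:
send_rows([
  {"xyz": [0,0,0],"yaw": 0},
  {"xyz": [0,0,0],"yaw": 0},
  {"xyz": [0,0,0],"yaw": 0},
  {"xyz": [0,0,0],"yaw": 0},
  {"xyz": [0,0,-0.03],"yaw": 0},
  {"xyz": [0,0,-0.08],"yaw": 0},
  {"xyz": [0,0,-0.13],"yaw": 0},
  {"xyz": [0,0,-0.14],"yaw": 0},
  {"xyz": [0,0,-0.14],"yaw": 0},
], claw=0)

```text
time_s: 8.1
ee_pos: [0.4906, 0.137, 0.2475]
tcp_rot: [-3.138, 0.003, -1.489]
force: [0.5, -0.4, 0.1]
grip_width: 0.085
```

```bash
python3 - <<'E'
from h import *
s=env.read_state(); im=env.read_camera("wrist"); cv2.imwrite("pics/w6.png",im)
print({k:s[k] for k in('time_s','ee_pos','tcp_rot','force','grip_width','joints')})
t=np.radians(9.13)  # seam 99.13 deg; tool y along seam -> tool x at 9.13 deg (mod 180)
for X in((.60,.06,.26),(.667,-.016,.26)):print(move(s,X,t))
E
```

```text
{'time_s': 8.1, 'ee_pos': array([0.49057519, 0.13701366, 0.24749325]), 'tcp_rot': array([-3.13791456,  0.00318646, -1.48861589]), 'force': array([ 0.50936339, -0.39617098,  0.12610859]), 'grip_width': 0.08504125374365828, 'joints': array([ 0.59091536,  0.19293574, -0.28677374, -0.00112034, -1.08632275,
       -0.50822135])}
(array([ 0.0857, -0.1028, -0.0124]), np.float64(1.4936))
(array([ 0.1669, -0.1633, -0.0124]), np.float64(1.4936))
```

View pics/w6.png

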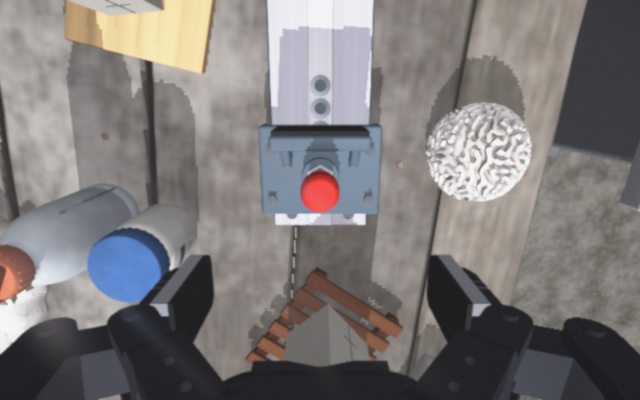

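Emit:
send_rows([
  {"xyz": [0.02,-0.02,-0.005],"yaw": 0.15},
  {"xyz": [0.04,-0.04,-0.012],"yaw": 0.3},
  {"xyz": [0.06,-0.06,-0.012],"yaw": 0.45},
  {"xyz": [0.08,-0.08,-0.012],"yaw": 0.6},
  {"xyz": [0.1,-0.1,-0.012],"yaw": 0.75},
  {"xyz": [0.12,-0.12,-0.012],"yaw": 0.9},
  {"xyz": [0.14,-0.14,-0.012],"yaw": 1.05},
  {"xyz": [0.155,-0.155,-0.012],"yaw": 1.2},
  {"xyz": [0.167,-0.163,-0.012],"yaw": 1.35},
  {"xyz": [0.167,-0.163,-0.012],"yaw": 1.494},
  {"xyz": [0.167,-0.163,-0.012],"yaw": 1.494},
  {"xyz": [0.167,-0.163,-0.012],"yaw": 1.494},
])

```text
time_s: 9.65
ee_pos: [0.6658, -0.0163, 0.2567]
tcp_rot: [3.14, -0.001, -2.981]
force: [0.2, -0.0, 0.0]
grip_width: 0.0855
```

```bash
python3 - <<'E'
from h import *
s=env.read_state(); im=env.read_camera("wrist"); cv2.imwrite("pics/w7.png",im)
import pickle; pickle.dump(s,open("w7.pkl","wb"))
print({k:s[k] for k in('time_s','ee_pos','tcp_rot','force','grip_width','joints')})
g=cv2.cvtColor(im,cv2.COLOR_BGR2HSV); m=((g[...,2]>215)&(g[...,1]<25)).astype('uint8')
m=cv2.morphologyEx(m,cv2.MORPH_CLOSE,np.ones((3,3)))
n,l,st,c=cv2.connectedComponentsWithStats(m)
for i in np.argsort(-st[1:,4])[:4]+1:
    if abs(c[i][0]-320)>120: continue
    cn=max(cv2.findContours((l==i).astype('uint8'),0,1)[0],key=cv2.contourArea); r=cv2.minAreaRect(cn)
    ap=cv2.approxPolyDP(cn,8,True)[:,0]; print(st[i],r,ap.tolist()); 
    print([plane(cam('wrist',s),u,.113).round(4) for u in ap.astype(float)])
E
```

```text
{'time_s': 9.65, 'ee_pos': array([ 0.66577142, -0.01625602,  0.25672607]), 'tcp_rot': array([ 3.13959589e+00, -1.07013834e-03, -2.98055765e+00]), 'force': array([ 0.16104108, -0.04281852,  0.0445317 ]), 'grip_width': 0.08553526478507734, 'joints': array([ 0.21703653,  0.45547629,  0.12177858, -0.0021727 , -1.23805605,
       -1.62608826])}
[ 278  163   81   62 3857] ((318.0, 193.5), (61.0, 80.0), 90.0) [[278, 163], [280, 223], [357, 223], [358, 163]]
[array([ 0.6491, -0.0498,  0.113 ]), array([ 0.6952, -0.0422,  0.113 ]), array([0.6857, 0.0163, 0.113 ]), array([0.6397, 0.0082, 0.113 ])]
[ 292    0  158   51 2198] ((372.0616149902344, 21.902122497558594), (157.7045440673828, 45.146461486816406), 4.799835681915283) [[292, 33], [449, 48], [380, 32], [381, 0], [355, 0], [340, 37]]
[array([ 0.5603, -0.052 ,  0.113 ]), array([0.5525, 0.0542, 0.113 ]), array([0.5502, 0.006 , 0.113 ]), array([0.5313, 0.0027, 0.113 ]), array([ 0.534 , -0.0141,  0.113 ]), array([ 0.5576, -0.0198,  0.113 ])]
[418 331  28  36 208] ((432.7231140136719, 350.984619140625), (12.403472900390625, 38.94690704345703), 29.744882583618164) [[437, 331], [418, 365], [435, 340], [434, 356], [445, 342]]
[array([0.7697, 0.101 , 0.113 ]), array([0.8056, 0.0932, 0.113 ]), array([0.7786, 0.1016, 0.113 ]), array([0.7944, 0.1047, 0.113 ]), array([0.7792, 0.1105, 0.113 ])]
```

View pics/w7.png

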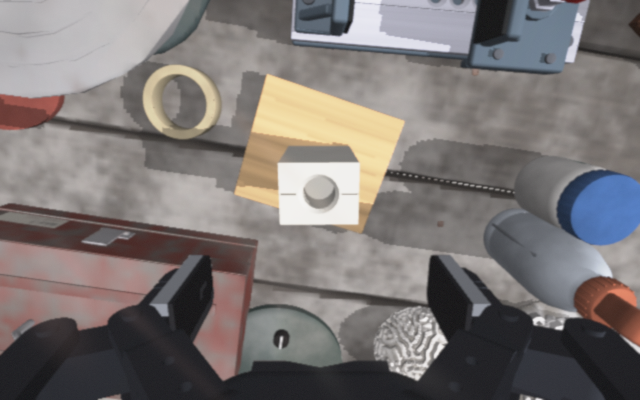

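```bash
python3 - <<'E'
from h import *
import pickle; s=pickle.load(open("w7.pkl","rb"));C=cam('wrist',s);T=cam('top')
for z in(.05,.08,.11,.14): print(z,plane(C,(257,241),z).round(3),plane(C,(30,210),z).round(3),plane(T,(390,90),z).round(3),plane(T,(392,116),z).round(3))
for z in(.26,.15,.101):print(move(s,(.6674,-.0169,z),np.radians(9.2)))
E
```

```text
0.05 [ 0.74  -0.065  0.05 ] [ 0.743 -0.28   0.05 ] [ 0.845 -0.065  0.05 ] [ 0.77  -0.068  0.05 ]
0.08 [ 0.727 -0.062  0.08 ] [ 0.73  -0.257  0.08 ] [ 0.832 -0.059  0.08 ] [ 0.758 -0.062  0.08 ]
0.11 [ 0.714 -0.058  0.11 ] [ 0.716 -0.234  0.11 ] [ 0.819 -0.053  0.11 ] [ 0.747 -0.056  0.11 ]
0.14 [ 0.701 -0.055  0.14 ] [ 0.703 -0.21   0.14 ] [ 0.805 -0.048  0.14 ] [ 0.736 -0.05   0.14 ]
(array([-0.0015, -0.0009, -0.0033]), np.float64(0.0005))
(array([-0.0016, -0.0011,  0.1067]), np.float64(0.0005))
(array([-0.0017, -0.0012,  0.1557]), np.float64(0.0005))
```

Emit:
send_rows([
  {"xyz": [-0.0015,-0.001,0.05],"yaw": 0},
  {"xyz": [-0.0015,-0.001,0.1],"yaw": 0},
  {"xyz": [-0.0015,-0.001,0.135],"yaw": 0},
  {"xyz": [-0.0015,-0.001,0.155],"yaw": 0},
  {"xyz": [-0.0015,-0.001,0.155],"yaw": 0},
  {"xyz": [-0.0015,-0.001,0.155],"yaw": 0},
])

```text
time_s: 10.45
ee_pos: [0.6681, -0.0165, 0.1034]
tcp_rot: [3.14, 0.002, -2.98]
force: [0.9, -0.6, 0.1]
grip_width: 0.0856
```

```bash
python3 - <<'E'
from h import *
s=env.read_state(); im=env.read_camera("wrist"); cv2.imwrite("pics/w8.png",im)
print({k:s[k] for k in('time_s','ee_pos','tcp_rot','force')})
print(move(s,(.6674,-.0169,.101),np.radians(9.2)))
E
```

```text
{'time_s': 10.45, 'ee_pos': array([ 0.66814637, -0.01648413,  0.10335504]), 'tcp_rot': array([ 3.13994777e+00,  1.61795953e-03, -2.97987679e+00]), 'force': array([ 0.8933124 , -0.64489703,  0.09777552])}
(array([ 0.0008, -0.0003,  0.0024]), np.float64(0.0011))
```

View pics/w8.png

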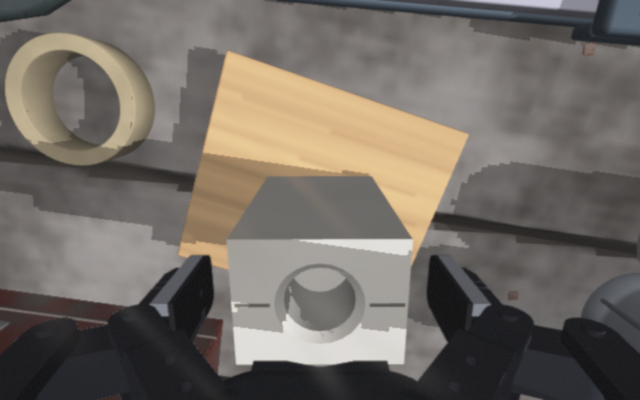

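Emit:
send_rows([
  {"xyz": [0.001,0,0.0025],"yaw": 0.001},
  {"xyz": [0.001,0,0.0025],"yaw": 0.001},
  {"xyz": [0.001,0,0.0025],"yaw": 0.001},
  {"xyz": [0.001,0,0.0025],"yaw": 0.001},
  {"xyz": [0.001,0,0.0025],"yaw": 0.001},
  {"xyz": [0.001,0,0.0025],"yaw": 0.001},
], claw=255, newtons=35)

```text
time_s: 11.25
ee_pos: [0.6678, -0.0166, 0.1024]
tcp_rot: [3.14, 0.004, -2.981]
force: [-1.8, 0.6, 5.2]
grip_width: 0.0597
```

Emit:
send_rows([
  {"xyz": [0,0,-0.01],"yaw": 0},
  {"xyz": [0,0,-0.04],"yaw": 0},
  {"xyz": [0,0,-0.08],"yaw": 0},
  {"xyz": [0,0,-0.11],"yaw": 0},
  {"xyz": [0,0,-0.11],"yaw": 0},
  {"xyz": [0,0,-0.11],"yaw": 0},
])

```text
time_s: 12.0
ee_pos: [0.666, -0.0168, 0.2099]
tcp_rot: [3.139, -0.0, -2.981]
force: [0.2, -0.1, -4.2]
grip_width: 0.0592
```

```bash
python3 - <<'E'
from h import *
s=env.read_state(); im=env.read_camera("wrist"); cv2.imwrite("pics/w9.png",im)
print({k:s[k] for k in('time_s','ee_pos','tcp_rot','force','grip_width')})
a=np.array([-.0822,.9966]);O=np.array([.5036,-.0154])
X=O+.027*a; print(X, move(s,(*X,.21),np.radians(-85.3)))
E
```

```text
{'time_s': 12.0, 'ee_pos': array([ 0.66602829, -0.01676281,  0.2099237 ]), 'tcp_rot': array([ 3.13895456e+00, -3.17418371e-04, -2.98140264e+00]), 'force': array([ 0.20634045, -0.07210328, -4.21992452]), 'grip_width': 0.05917143730814784}
[0.5013806 0.0115082] (array([1.58e-01, 5.42e-02, 1.00e-04]), np.float64(-1.4926))
```

View pics/w9.png

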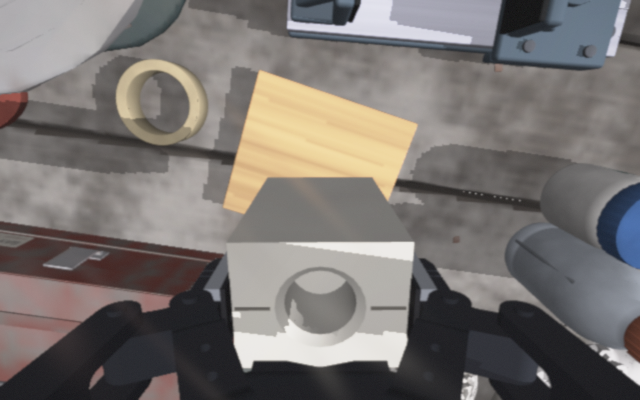

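Emit:
send_rows([
  {"xyz": [0.015,0.005,0],"yaw": -0.15},
  {"xyz": [0.03,0.01,0],"yaw": -0.3},
  {"xyz": [0.045,0.015,0],"yaw": -0.45},
  {"xyz": [0.06,0.02,0],"yaw": -0.6},
  {"xyz": [0.076,0.025,0],"yaw": -0.75},
  {"xyz": [0.092,0.031,0],"yaw": -0.9},
  {"xyz": [0.108,0.037,0],"yaw": -1.05},
  {"xyz": [0.125,0.043,0],"yaw": -1.2},
  {"xyz": [0.142,0.049,0],"yaw": -1.35},
  {"xyz": [0.158,0.054,0],"yaw": -1.493},
  {"xyz": [0.158,0.054,0],"yaw": -1.493},
  {"xyz": [0.158,0.054,0],"yaw": -1.493},
])

```text
time_s: 13.55
ee_pos: [0.5016, 0.0112, 0.2092]
tcp_rot: [3.139, 0.002, -1.49]
force: [0.7, -0.7, -3.8]
grip_width: 0.0595
```

```bash
python3 - <<'E'
from h import *
s=env.read_state(); im=env.read_camera("wrist"); cv2.imwrite("pics/w10.png",im)
t=env.read_camera("top");cv2.imwrite("pics/t10.png",cv2.resize(t[155:255,270:420],None,fx=5,fy=5,interpolation=cv2.INTER_CUBIC))
print({k:s[k] for k in('time_s','ee_pos','tcp_rot','force','grip_width')})
for z in(.16,.116,.1104):print(move(s,(.5014,.0115,z),np.radians(-85.3)))
E
```

```text
{'time_s': 13.55, 'ee_pos': array([0.50158547, 0.01120111, 0.20920625]), 'tcp_rot': array([ 3.13945184e+00,  1.84865946e-03, -1.48967841e+00]), 'force': array([ 0.69432204, -0.70194803, -3.81354515]), 'grip_width': 0.0594909732595407}
(array([-0.0002,  0.0001,  0.0492]), np.float64(-0.0009))
(array([-0.0001, -0.    ,  0.0932]), np.float64(-0.0009))
(array([-0.0001, -0.0001,  0.0988]), np.float64(-0.0009))
```

View pics/w10.png

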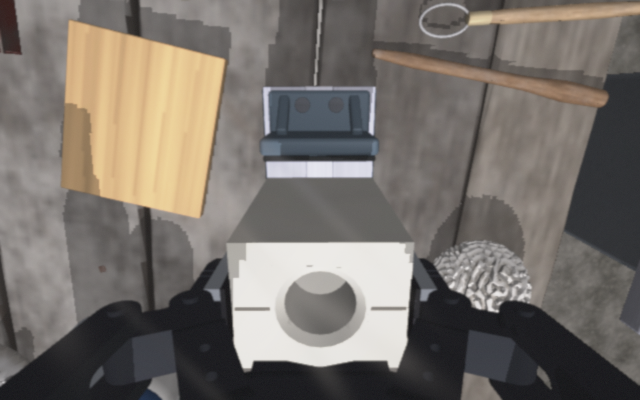

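View pics/t10.png

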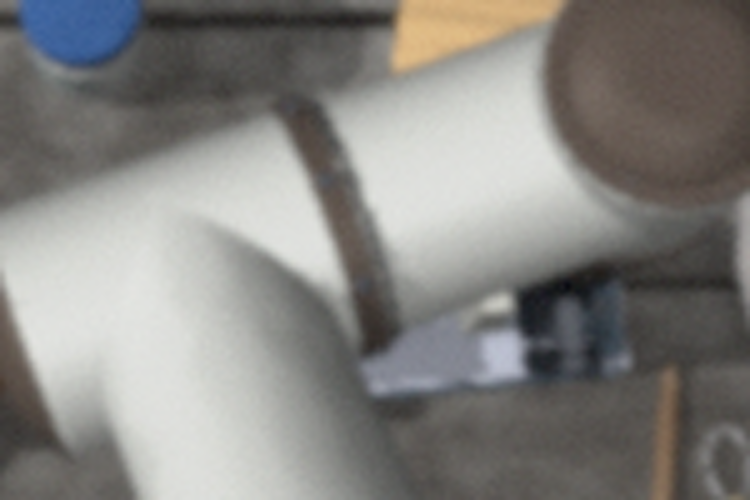

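```bash
python3 - <<'E'
from h import *
s=env.read_state();C=cam('wrist',s)
for u,z in(((319,178),.1248),((319,244),.2198),((319,160),.084),((319,153),.088)):print(u,z,plane(C,u,z).round(4))
im=cv2.imread("pics/w10.png");cv2.imwrite("pics/w10c.png",cv2.resize(im[80:250,220:420],None,fx=4,fy=3.5,interpolation=cv2.INTER_CUBIC))
E
```

```text
(319, 178) 0.1248 [ 0.5037 -0.012   0.1248]
(319, 244) 0.2198 [ 0.5037 -0.0118  0.2198]
(319, 160) 0.084 [ 0.504  -0.0153  0.084 ]
(319, 153) 0.088 [ 0.5044 -0.0207  0.088 ]
```

View pics/w10c.png

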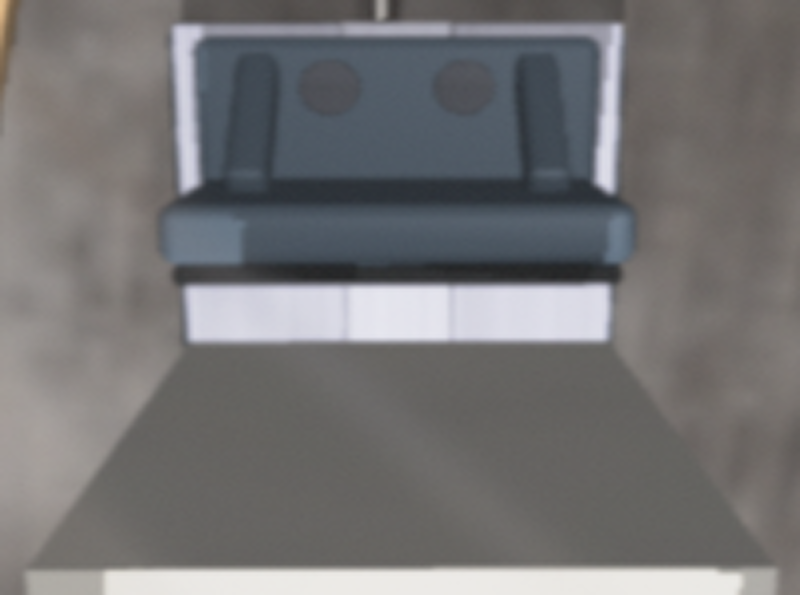

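Emit:
send_rows([
  {"xyz": [0.001,0,0.03],"yaw": 0},
  {"xyz": [0.001,0,0.06],"yaw": 0},
  {"xyz": [0.001,0,0.085],"yaw": 0},
  {"xyz": [0.001,0,0.092],"yaw": 0},
  {"xyz": [0.001,0,0.092],"yaw": 0},
  {"xyz": [0.001,0,0.092],"yaw": 0},
])

```text
time_s: 14.4
ee_pos: [0.5027, 0.0106, 0.1184]
tcp_rot: [-3.141, 0.002, -1.489]
force: [-0.1, 0.0, -3.5]
grip_width: 0.0594
```

```bash
python3 - <<'E'
from h import *
s=env.read_state();C=cam('wrist',s); im=env.read_camera("wrist"); cv2.imwrite("pics/w11.png",im)
print({k:s[k] for k in('time_s','ee_pos','tcp_rot','force','grip_width')})
for z in(.116,.1104):print(move(s,(.5015,.0105,z),np.radians(-85.3)))
E
```

```text
{'time_s': 14.4, 'ee_pos': array([0.50270524, 0.01058382, 0.11844958]), 'tcp_rot': array([-3.14104461e+00,  2.33240711e-03, -1.48936175e+00]), 'force': array([-0.09760867,  0.01728781, -3.45627924]), 'grip_width': 0.059377562514259546}
(array([-0.    ,  0.0012,  0.0024]), np.float64(-0.0006))
(array([0.    , 0.0012, 0.008 ]), np.float64(-0.0006))
```

View pics/w11.png

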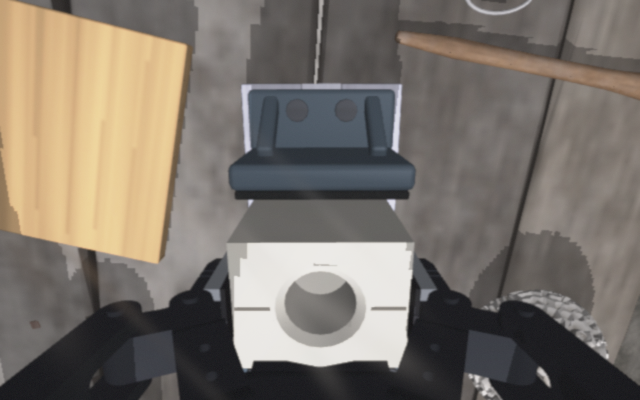

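Emit:
send_rows([
  {"xyz": [0,0.001,0.002],"yaw": 0},
  {"xyz": [0,0.001,0.004],"yaw": 0},
  {"xyz": [0,0.001,0.0055],"yaw": 0},
  {"xyz": [0,0.001,0.0065],"yaw": 0},
  {"xyz": [0,0.001,0.0065],"yaw": 0},
])

```text
time_s: 15.08
ee_pos: [0.5015, 0.0105, 0.1119]
tcp_rot: [-3.141, 0.002, -1.489]
force: [0.2, -1.2, -2.8]
grip_width: 0.0596
```

Emit:
send_rows([
  {"xyz": [0,0,0.0005],"yaw": 0},
  {"xyz": [0,0,0.001],"yaw": 0},
  {"xyz": [0,0,0.001],"yaw": 0},
])

```text
time_s: 15.45
ee_pos: [0.5015, 0.0105, 0.1108]
tcp_rot: [-3.141, 0.002, -1.489]
force: [-0.0, 0.2, -3.3]
grip_width: 0.0596
```

Emit:
send_rows([
  {"xyz": [0,0,0.0005],"yaw": 0},
  {"xyz": [0,0,0.001],"yaw": 0},
  {"xyz": [0,0,0.001],"yaw": 0},
])

```text
time_s: 15.82
ee_pos: [0.5016, 0.0105, 0.1104]
tcp_rot: [-3.141, 0.002, -1.489]
force: [-1.3, -0.0, 3.4]
grip_width: 0.0596
```

Emit:
send_rows([
  {"xyz": [0,0,0],"yaw": 0},
  {"xyz": [0,0,0],"yaw": 0},
  {"xyz": [0,0,0],"yaw": 0},
  {"xyz": [0,0,0],"yaw": 0},
  {"xyz": [0,0,-0.02],"yaw": 0},
  {"xyz": [0,0,-0.06],"yaw": 0},
  {"xyz": [0,0,-0.11],"yaw": 0},
  {"xyz": [-0.04,0,-0.13],"yaw": 0},
  {"xyz": [-0.08,0,-0.13],"yaw": 0},
  {"xyz": [-0.127,0,-0.13],"yaw": 0},
  {"xyz": [-0.127,0,-0.13],"yaw": 0},
  {"xyz": [-0.127,0,-0.13],"yaw": 0},
], claw=0)

```text
time_s: 17.32
ee_pos: [0.491, 0.1367, 0.2404]
tcp_rot: [3.141, 0.002, -1.489]
force: [-0.4, -0.7, 0.3]
grip_width: 0.0849
```

```bash
python3 - <<'E'
from h import *
s=env.read_state();C=cam('wrist',s); im=env.read_camera("wrist"); cv2.imwrite("pics/w12.png",im)
print({k:s[k] for k in('time_s','ee_pos','tcp_rot','force','grip_width')})
for z in(.15,.107):print(move(s,(.4908,.1375,z),np.radians(-85.3)))
E
```

```text
{'time_s': 17.325, 'ee_pos': array([0.4909861 , 0.1366607 , 0.24044335]), 'tcp_rot': array([ 3.14148418e+00,  1.83461453e-03, -1.48861329e+00]), 'force': array([-0.44569531, -0.67092558,  0.2653435 ]), 'grip_width': 0.08486768346624812}
(array([-0.0007,  0.0001,  0.0904]), np.float64(0.0002))
(array([-6.000e-04,  1.000e-04,  1.334e-01]), np.float64(0.0002))
```

View pics/w12.png

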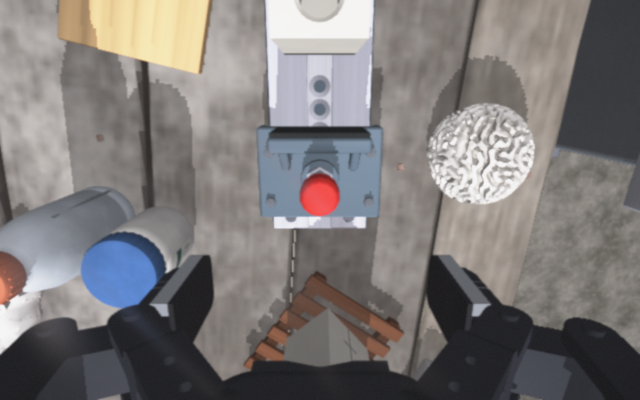

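Emit:
send_rows([
  {"xyz": [-0.0015,0,0.05],"yaw": 0},
  {"xyz": [-0.0015,0,0.1],"yaw": 0},
  {"xyz": [-0.0015,0,0.125],"yaw": 0},
  {"xyz": [-0.0015,0,0.133],"yaw": 0},
  {"xyz": [-0.0015,0,0.133],"yaw": 0},
  {"xyz": [-0.0015,0,0.133],"yaw": 0},
])

```text
time_s: 18.12
ee_pos: [0.4918, 0.1382, 0.1088]
tcp_rot: [-3.139, 0.003, -1.49]
force: [0.0, 0.1, 0.1]
grip_width: 0.0857
```

```bash
python3 - <<'E'
from h import *
s=env.read_state()
print({k:s[k] for k in('time_s','ee_pos','tcp_rot','force','grip_width')})
print(move(s,(.4910,.1383,.107),np.radians(-85.3)))
E
```

```text
{'time_s': 18.125, 'ee_pos': array([0.49181986, 0.13815609, 0.10882173]), 'tcp_rot': array([-3.13902561e+00,  3.03846727e-03, -1.48980220e+00]), 'force': array([0.03823957, 0.14909837, 0.13715966]), 'grip_width': 0.08565444914077629}
(array([-0.0002,  0.0008,  0.0018]), np.float64(-0.001))
```

Emit:
send_rows([
  {"xyz": [0,0.001,0.002],"yaw": 0},
  {"xyz": [0,0.001,0.002],"yaw": 0},
  {"xyz": [0,0.001,0.002],"yaw": 0},
  {"xyz": [0,0.001,0.002],"yaw": 0},
  {"xyz": [0,0.001,0.002],"yaw": 0},
  {"xyz": [0,0.001,0.002],"yaw": 0},
], claw=255, newtons=60)

```text
time_s: 18.88
ee_pos: [0.4913, 0.1382, 0.1074]
tcp_rot: [-3.138, 0.003, -1.489]
force: [1.0, -0.4, 5.2]
grip_width: 0.0277
```

Emit:
send_rows([
  {"xyz": [0,0,-0.004],"yaw": 0},
  {"xyz": [0,0,-0.009],"yaw": 0},
  {"xyz": [0,0,-0.0155],"yaw": 0},
  {"xyz": [0,0,-0.0155],"yaw": 0},
  {"xyz": [0,0,-0.0155],"yaw": 0},
])

```text
time_s: 19.5
ee_pos: [0.4912, 0.1382, 0.1221]
tcp_rot: [-3.138, 0.003, -1.49]
force: [5.0, 0.1, -11.0]
grip_width: 0.0276
```

Emit:
send_rows([
  {"xyz": [0.006,0,0],"yaw": 0},
  {"xyz": [0.015,0,0],"yaw": 0},
  {"xyz": [0.025,0,0],"yaw": 0},
  {"xyz": [0.035,0,0],"yaw": 0},
  {"xyz": [0.044,0,0],"yaw": 0},
  {"xyz": [0.05,0,0],"yaw": 0},
  {"xyz": [0.053,0,0],"yaw": 0},
  {"xyz": [0.055,0,0],"yaw": 0},
  {"xyz": [0.056,0,0],"yaw": 0},
  {"xyz": [0.056,0,0],"yaw": 0},
])

```text
time_s: 20.75
ee_pos: [0.4958, 0.0829, 0.1213]
tcp_rot: [-3.138, 0.004, -1.49]
force: [5.4, 0.9, -10.1]
grip_width: 0.0274
```

```bash
python3 - <<'E'
from h import *
s=env.read_state();C=cam('wrist',s); im=env.read_camera("wrist"); cv2.imwrite("pics/w13.png",im)
print({k:s[k] for k in('time_s','ee_pos','tcp_rot','force','grip_width')})
E
```

```text
{'time_s': 20.75, 'ee_pos': array([0.49579521, 0.08290071, 0.12126278]), 'tcp_rot': array([-3.13788478,  0.00439138, -1.4900517 ]), 'force': array([  5.44989596,   0.86640321, -10.08576839]), 'grip_width': 0.027359651026319574}
```

View pics/w13.png

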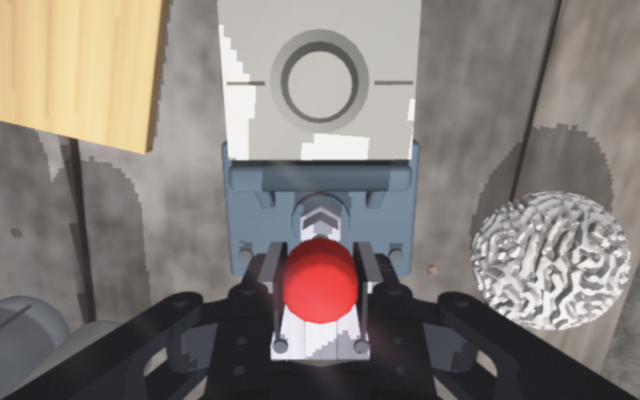

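Emit:
send_rows([
  {"xyz": [0.001,0,-0.0005],"yaw": 0},
  {"xyz": [0.002,0,-0.0005],"yaw": 0},
  {"xyz": [0.003,0,-0.0005],"yaw": 0},
  {"xyz": [0.004,0,-0.0005],"yaw": 0},
  {"xyz": [0.0045,0,-0.0005],"yaw": 0},
  {"xyz": [0.0045,0,-0.0005],"yaw": 0},
])

```text
time_s: 21.55
ee_pos: [0.4961, 0.079, 0.1211]
tcp_rot: [-3.138, 0.005, -1.49]
force: [5.2, 2.1, -10.1]
grip_width: 0.0278
```

Emit:
send_rows([
  {"xyz": [0.001,0,0],"yaw": 0},
  {"xyz": [0.001,0,0.003],"yaw": 0},
  {"xyz": [0.001,0,0.007],"yaw": 0},
  {"xyz": [0.001,0,0.011],"yaw": 0},
  {"xyz": [0.001,0,0.0135],"yaw": 0},
  {"xyz": [0.001,0,0.0135],"yaw": 0},
  {"xyz": [0.001,0,0.0135],"yaw": 0},
])

```text
time_s: 22.42
ee_pos: [0.4963, 0.0781, 0.1077]
tcp_rot: [-3.138, 0.005, -1.49]
force: [2.2, 3.7, -5.3]
grip_width: 0.0279
```

```bash
python3 - <<'E'
from h import *
s=env.read_state();C=cam('wrist',s); im=env.read_camera("wrist"); cv2.imwrite("pics/w14.png",im)
print({k:s[k] for k in('time_s','ee_pos','tcp_rot','force','grip_width')})
E
```

```text
{'time_s': 22.425, 'ee_pos': array([0.49626436, 0.07809939, 0.10772548]), 'tcp_rot': array([-3.13769337,  0.00532533, -1.49008672]), 'force': array([ 2.17036233,  3.71360948, -5.32411477]), 'grip_width': 0.02786490510731716}
```

View pics/w14.png

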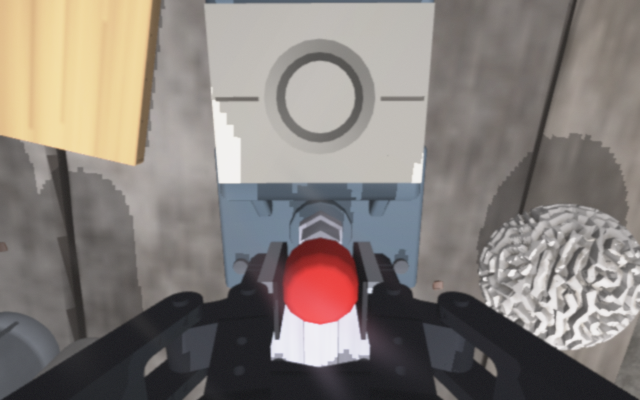

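Emit:
send_rows([
  {"xyz": [0,0,0.0005],"yaw": 0},
  {"xyz": [0,0,0.0005],"yaw": 0},
])

```text
time_s: 22.72
ee_pos: [0.4963, 0.0781, 0.1075]
tcp_rot: [-3.138, 0.005, -1.49]
force: [1.0, 3.5, -2.3]
grip_width: 0.0278
```

Emit:
send_rows([
  {"xyz": [0,0,0],"yaw": 0},
  {"xyz": [0,0,0],"yaw": 0},
  {"xyz": [0,0,0],"yaw": 0},
  {"xyz": [0,0,0],"yaw": 0},
  {"xyz": [0,0,-0.03],"yaw": 0},
  {"xyz": [0,0,-0.08],"yaw": 0},
  {"xyz": [0,0,-0.13],"yaw": 0},
  {"xyz": [-0.03,0,-0.14],"yaw": 0},
  {"xyz": [-0.03,0,-0.14],"yaw": 0},
  {"xyz": [-0.03,0,-0.14],"yaw": 0},
], claw=0)

```text
time_s: 23.98
ee_pos: [0.4928, 0.1068, 0.2469]
tcp_rot: [-3.139, 0.005, -1.49]
force: [0.1, 0.0, -0.0]
grip_width: 0.085
```

```bash
python3 - <<'E'
from h import *
s=env.read_state();C=cam('wrist',s); im=env.read_camera("wrist"); cv2.imwrite("pics/w15.png",im)
print({k:s[k] for k in('time_s','ee_pos','tcp_rot','force','grip_width')})
sc=env.read_camera("scene"); cv2.imwrite("pics/s15.png",cv2.resize(sc[120:270,220:400],None,fx=4,fy=4,interpolation=cv2.INTER_CUBIC))
h=cv2.cvtColor(im,cv2.COLOR_BGR2HSV)
m=(((h[...,0]<8)|(h[...,0]>172))&(h[...,1]>150)&(h[...,2]>80)).astype('uint8')
n,l,st,c=cv2.connectedComponentsWithStats(m); i=1+np.argmax(st[1:,4]);print(c[i],st[i],plane(C,c[i],.1))
r=[ray(C,c[i])]
try:
    c2,st2=red(sc); print(c2,st2); r.append(ray(cam('scene'),c2)); print(tri(r))
except Exception as e: print(e)
E
```

```text
{'time_s': 23.975, 'ee_pos': array([0.49277474, 0.1067755 , 0.24690523]), 'tcp_rot': array([-3.13927001,  0.00468437, -1.48993   ]), 'force': array([ 0.07056245,  0.00682135, -0.026421  ]), 'grip_width': 0.08503961497473803}
[318.6541904  152.54190399] [ 300  133   38   40 1229] [0.49590415 0.07899145 0.1       ]
[336.42857143 193.23809524] [333 190   8  10  42]
(array([0.49631879, 0.07895395, 0.10144743]), [np.float64(0.0004456287559268002), np.float64(0.00044562875592670914)])
```

View pics/w15.png

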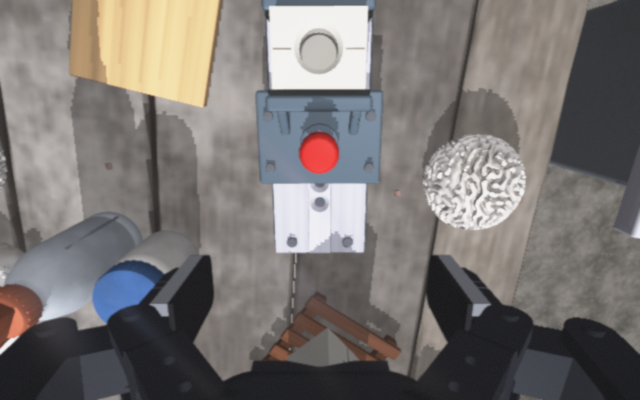

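View pics/s15.png

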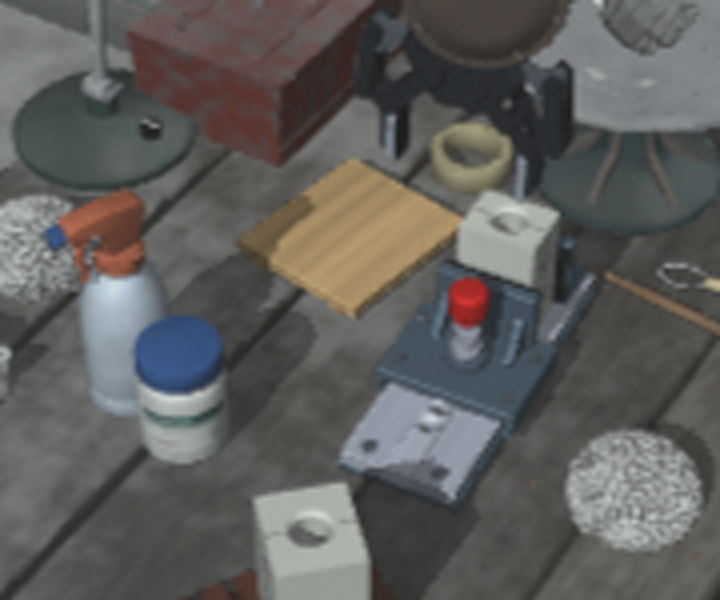

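Emit:
send_rows([
  {"xyz": [0.015,0,0],"yaw": 0},
  {"xyz": [0.0295,0,-0.0005],"yaw": 0},
  {"xyz": [0.0295,0,-0.0005],"yaw": 0},
  {"xyz": [0.0295,0,-0.0005],"yaw": 0},
  {"xyz": [0.0295,0,-0.0005],"yaw": 0},
])

```text
time_s: 24.7
ee_pos: [0.4953, 0.0772, 0.2471]
tcp_rot: [-3.139, 0.004, -1.49]
force: [0.2, 0.5, 0.3]
grip_width: 0.0855
```

```bash
python3 - <<'E'
from h import *
s=env.read_state();C=cam('wrist',s); im=env.read_camera("wrist"); cv2.imwrite("pics/w16.png",im)
print({k:s[k] for k in('time_s','ee_pos','tcp_rot')})
o=[]
for n in(1,6,12,16):
    im=cv2.imread(f"pics/w{n}.png");h=cv2.cvtColor(im,cv2.COLOR_BGR2HSV)
    m=(((h[...,0]<8)|(h[...,0]>172))&(h[...,1]>150)&(h[...,2]>80)).astype('uint8')
    k,l,st,c=cv2.connectedComponentsWithStats(m[:,250:400]); i=1+np.argmax(st[1:,4]);print(n,c[i]+[250,0],st[i])
    o.append(cv2.resize(im[100:240,240:400],None,fx=2.4,fy=2,interpolation=cv2.INTER_CUBIC))
cv2.imwrite("pics/cmp.png",np.vstack([np.hstack(o[:2]),np.hstack(o[2:])]))
E
```

```text
{'time_s': 24.7, 'ee_pos': array([0.49529451, 0.0772134 , 0.24708713]), 'tcp_rot': array([-3.139482  ,  0.00448566, -1.49046162])}
1 [314.74107143 193.41607143] [  46  173   37   41 1120]
6 [320.08122271 191.68034934] [  52  171   37   41 1145]
12 [319.75394846 195.04987531] [  51  174   38   42 1203]
16 [319.58274021 191.5747331 ] [  51  171   37   41 1124]
```

View pics/cmp.png

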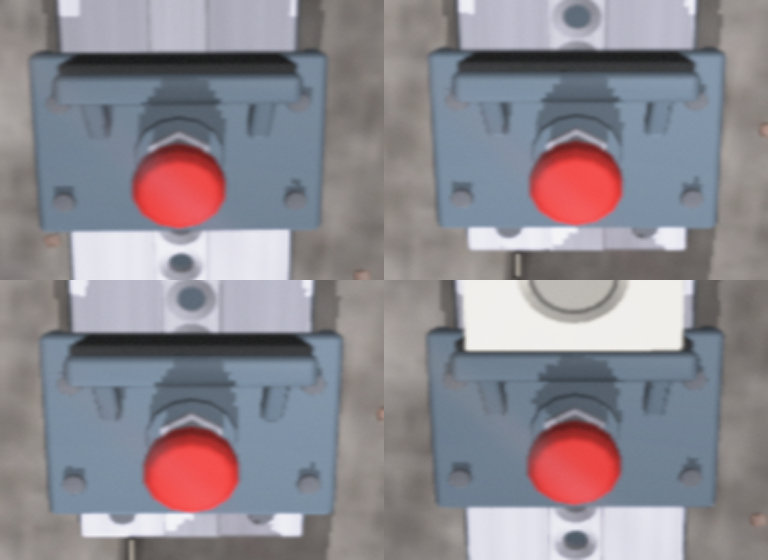

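View pics/w16.png

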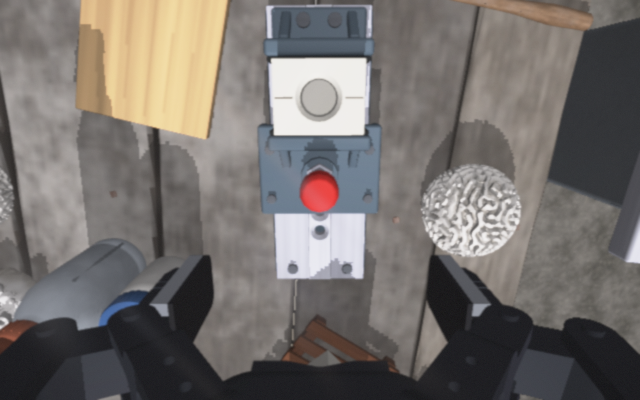

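```bash
python3 -c "
from plant import env
print(env.hand_in())"
```

```text
the job is handed in; nothing more can be done
None
```

The dry mould, the thin 48 mm one from the pale board, now stands upright in the clamp with its seam parallel to the jaws. The jaw is pinned at the 50 mm gap. I handed the job in at about 25 s with the gripper open and clear of everything.

**How it went:** I pulled the knob about 14 mm and slid the jaw open to the 110 mm gap. The mould touched the bed at about 3 N before I released it. I then pulled the knob again, slid the jaw up to the mould, eased the pin down and let go.

**Last checks:**
- **Jaw and pin:** seen from the same relative wrist pose, the knob's position and size match the earlier locked view to within a pixel. The jaw had moved 60.0 mm back from the 0.080 hole, which puts it at 0.020.
- **Mould:** it looked square and central in the last picture. I did not re-measure its corners after clamping.
- **Disagreement:** one two-camera measurement put the knob about 1.5 mm higher than at the start. I took this as measurement noise, since the wrist comparison shows it home.
- **Surroundings:** the damp mould and the nearby things in the last pictures appear unmoved. I judged this by eye and did not measure it.

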